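# Bending iron up one click

### The arm

A 7-joint arm with a two-finger parallel gripper is mounted at the origin on the work surface. World frame = base frame: x ahead of the robot, y to its left, z up, the work surface at z = 0. Lengths are in m, angles in rad, forces in N, time in s.
With the tool pointing down it reaches from about 0.4 to 0.85 m from the base axis. Payload 4.5 kg.
Tool frame: the origin (TCP) lies at the very end of the fingers, on their centre line; the grasp point (between the pads) lies 19 mm behind it (bot.grasp_offset is the z of the grasp point in the tool frame, in m); z points along the fingers, y is the direction in which the jaws open and shut (so a half turn about z gives the same grasp; the last joint's range is limited). The gripper opens to 85 mm and grips with 20 to 120 N. Pads are 22 mm wide; open, the fingers measure 114 mm over their backs; the gripper's body (76 mm by 85 mm) begins 54 mm behind the grasp point. The pads swing forward as they close: fully open they stand 13 mm farther back than shut.
Start: joints at [1.137, 0.689, -0.195, 1.565, 0.157, 0.902, -0.215], TCP at [0.282, -0.558, 0.231] pointing down, gripper open.
Joint ranges: [-3.01, 3.01], [-0.46, 2.08], [-1.47, 1.51], [0.13, 2.56], [-1, 4.14], [0.04, 2.09], [-2.66, 2.66]. Speed limits (rad/s): [2.57, 2.57, 3.14, 3.14, 3.14, 3.14, 3.14].

### API

Orientations are given as a unit quaternion [w, x, y, z].
In Python, from bench import bot gives the robot as it stands. The module is installed in compiled form; this text tells all that it offers.
- The arm moves only by the tool apply_moves, never from a script. Its argument "deltas" is a list of rows, each an object of numbers: "x", "y", "z": the shift along the tool's x, y, z in mm; "spin": the turn about the tool's z in degrees. In form: [{"x": .., "y": .., "z": .., "spin": ..}, ...]. A call has 1 to 10 rows; each row is the pose to reach, as a shift and turn from the pose commanded when the call began, along the tool's axes at that moment; what a row does not reach only later rows make up. A row lasts 1/12 s, in which the tool goes at most 41.7 mm and 7.16 degrees, less where a joint would pass 70% of its speed; a pose out of reach is approached as far as the arm can. A call with a gripper value outside its range is refused whole. "jaw" is the opening, from 0 (shut) to 1 (fully open), set as the call begins (left out, the last holds). The fingers move at their own pace and stop on an object; "grip_force" is the grip in N (left out, the last holds). Time passes only in rows, so rows that repeat a pose let the fingers close. It gives the time, the measured TCP pose, the force and the opening at its end, in the units of the state.
- bot.sense(): the state, without advancing time (a new reading comes with each control period).
- bot.camera(name): name is "scene" or "top" or "wrist"; returns a dict with "img" (384x512x3 uint8, red, green, blue), "range_z" (384x512 float32, m along the optical axis (not along the pixel's ray), 0 where there is no reading), "K" (3x3 intrinsics, pixels), "k1" (the pictures are not rectified: a ray, as slopes to the right and down, at radius r is drawn at 1 + k1 r^2 times it, then the intrinsics apply), "world_from_camera" (4x4, takes a point from camera to world coordinates). Camera axes: x right, y down, z forward; pixel columns grow to the right and rows downward; lengths in m; the calibration is good to about 2 mm. A picture is of the moment at which its call begins.
- bot.close_job(): hands the job in, once; it reports no verdict.
The state is a dict: "time": time; "joint_pos": joint angles; "joint_velocities": joint speeds; "joint_efforts": joint torques, N m; "position": TCP position; "eef_rot": TCP orientation; "contact_force": force on the tool from outside, world axes, zero at the start; "ft_torque": the same for the moment, N m; "opening": finger opening in m.
Only numpy, scipy, OpenCV 4.12 (cv2) and the standard library are available. Lean on these libraries where they do the work, as an engineer would, in place of code of your own. Each camera call takes 0.05 s, during which the arm holds its last target.

### The job

With a fingertip, turn the knurled heat dial with the orange centre, on the grey bending-iron controller, one click clockwise, so that its white pointer line clicks in at the broad yellow mark (the middle setting) and stays there by itself. Take the finger off the dial, then press the green button on the same controller fully down and let go. Only touch, do not grip or lift anything or bear down hard on the dial, do not turn or press the controls of the blue glue-pot unit, and leave the jar, chisel and wooden bridge blank where they are.

Things in the scene. Friction and masses are not known exactly. Their poses are not given: they have to be found in the camera images.
- iron_unit: grey bending-iron controller, fixed; left or right side. Case 150 (x) by 180 (y) mm, top 50 mm above the bench. Origin under the middle of the case; +x to its back, +y to the operator's left, z up. Dial axis at x=-15, y=+32 mm; button at x=-30, y=-57. A 50 mm steel pipe sticks 132 mm out of its back, axis 40 mm up
- heat_dial (a joint): angle of the heat dial, growing CLOCKWISE seen from above. Spring clicks at 0 (start, rests within 0.1 of it), 0.7 (middle, the goal) and 1.4 rad; ridges between them at 0.35 and 1.05 rad: over 0.05 past a ridge the released dial snaps on to the click by itself. Turning over a ridge takes up to 0.08 N m. Stops at -0.1 and 1.5
- heat_dial_centre (a point): on the heat dial's axis, level with the top of its rim, 70 mm above the bench. The dial: disc 90 mm across, upright axis, 20 mm high at its knurled rim (round bead 12 mm wide, crest 39 mm from the axis; friction about 0.6, nothing to hook), orange middle 2 mm lower. A fingertip pressed on the rim's top or side with 6 to 12 N and swept in an arc turns it
- heat_dial_mark (a point): on the heat dial's white pointer line, 39 mm from the axis on top of the rim; turns with the dial. At joint 0.7 it points straight to the back of the unit (+x of iron_unit), at the broad yellow mark on the case; at 0 it points 0.7 rad counter-clockwise of that, at a thin white mark
- start_button_top (a point): centre of the top of the green button (26 mm across, in a round black housing) on the grey controller; it is pressed straight down
- start_button (a joint): how far the green button is pressed, m: 0 up, 0.006 fully down (5 N); springs back
- glue_unit: blue glue-pot unit, fixed, on the other side, not to be operated: case, dial (white centre) and button (red) of the same sizes and places as the grey one, same frame. Behind the case a base 110 by 120 mm, 30 mm high, centred at x=+130 mm, carries a lidded metal pot 96 mm across, 110 mm high over all
- glue_dial_mark (a point): on the white pointer line of the glue unit's dial (no clicks), 39 mm from its axis; must not be turned
- glue_button (a joint): how far the red button of the glue unit is pressed, m: 0 up, 0.006 down; leave alone
- wax_tin: loose amber glass jar with brass lid, 60 mm across, 50 mm high, origin at the middle of its underside
- chisel: loose chisel lying flat, wooden handle 120 by 26 by 26 mm along -x from its origin, steel blade 120 mm along +x, origin at the ferrule on the bench
- bridge_blank: loose dark wooden bridge blank, 30 by 100 mm, 24 mm high, origin at the middle of its underside

How it is judged:
By the outcome, as a careful person would: the job done as asked, in the order asked, and still so for the second after the job is handed in, with the robot touching nothing.
It also fails if it takes over 45 s, if anything falls off the work surface, if the arm or the gripper's body presses on something with over 40 N, if the wrist force passes 120 N, or if a joint passes its speed limit or range.

## Working session

There is one attempt and no reset: what is moved stays moved. The work goes in short steps, Python scripts to look and compute and a tool call to move; the robot and the scene stay as the last step left them, time stands still between calls to the robot, and variables do not carry over. Pictures are saved under pics/ and viewed, and the job is handed in when it is done.

Besides the shell and the picture viewer there is one more tool, called after "Request:" as name(argument=value, ...) on one line, values as JSON. apply_moves: Moves the arm, as the interface text tells. Its arguments: {"type":"object","properties":{"deltas":{"type":"array"},"jaw":{"type":"number"},"grip_force":{"type":"number"}},"required":["deltas"]}

```bash
mkdir -p pics
cat > h.py <<'E'
import numpy as np, cv2
from bench import bot
def snap(n,f):
    c=bot.camera(n); cv2.imwrite('pics/'+f,cv2.cvtColor(c['img'],cv2.COLOR_RGB2BGR)); np.savez('pics/'+f+'.npz',**c); return c
def ray(c,u,v):
    K=c['K']; d=np.array([(u-K[0,2])/K[0,0],(v-K[1,2])/K[1,1]]); s=d.copy()
    for _ in range(20): s=d/(1+float(c['k1'])*(s@s))
    T=c['world_from_camera']; return T[:3,3],T[:3,:3]@np.array([s[0],s[1],1])
def onz(c,u,v,z):
    o,d=ray(c,u,v); return o+d*(z-o[2])/d[2]
E
python3 - <<'E'
from h import *
for n in ['scene','top','wrist']: c=snap(n,n+'1.png'); print(n,c['world_from_camera'].round(3).tolist(),c['k1'])
s=bot.sense(); print(s)
E
```

```text
scene [[-0.119, 0.588, -0.8, 1.534], [0.993, 0.067, -0.098, 0.114], [-0.004, -0.806, -0.592, 0.802], [0.0, 0.0, 0.0, 1.0]] -0.032060609578036296
top [[0.063, -0.969, 0.241, 0.257], [-0.998, -0.062, 0.013, 0.0], [0.002, -0.241, -0.971, 1.341], [0.0, 0.0, 0.0, 1.0]] -0.03369740680954448
wrist [[0.452, -0.843, -0.292, 0.356], [-0.892, -0.428, -0.146, -0.52], [-0.002, 0.327, -0.945, 0.373], [0.0, 0.0, 0.0, 1.0]] -0.05181252302870424
{'time': 0.15, 'joint_pos': array([ 1.13677183,  0.68982126, -0.19450205,  1.56607758,  0.15730883,
        0.90250009, -0.21510291]), 'joint_velocities': array([ 1.25640472e-03, -1.74090726e-03,  1.18777683e-04, -5.24879274e-03,
       -9.80952127e-05, -2.69001360e-03,  6.91105334e-04]), 'joint_efforts': array([-1.75359259e-03, -5.39935219e+01, -1.26818921e+00, -1.58717877e+01,
        9.30405047e-03,  6.58408753e-03, -2.33203502e-05]), 'position': array([ 0.28157622, -0.5574367 ,  0.23065629]), 'eef_rot': array([-6.72645750e-04,  9.72761584e-01,  2.31806813e-01, -2.23605183e-04]), 'contact_force': array([-0.38120526,  0.37682489, -0.4007737 ]), 'ft_torque': array([0.0024523 , 0.03469125, 0.0045044 ]), 'opening': 0.08533070580242}
```

View pics/scene1.png

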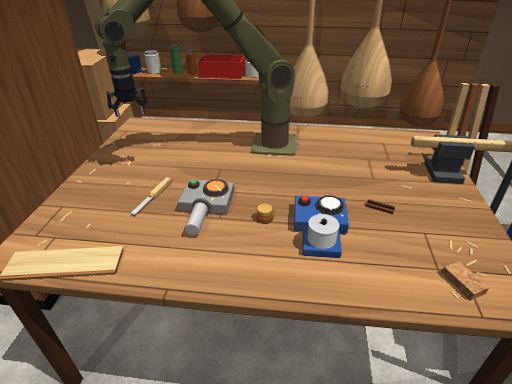

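View pics/top1.png

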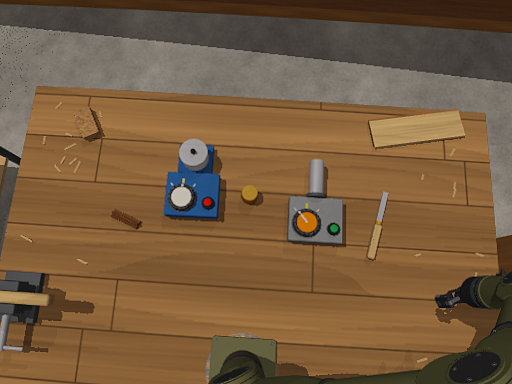

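View pics/wrist1.png

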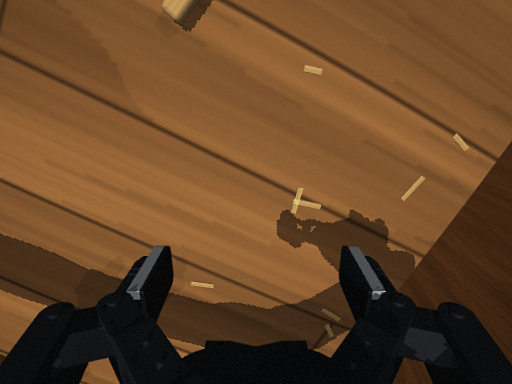

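The top view shows the grey controller on the right: orange dial at about (307,222), green button at (334,229), pipe at (317,178). The blue unit is on the left at (193,195), the jar at (250,194) and the chisel at (378,225).

Run:
```python
from h import *
for n in ['top','scene']:
    c=dict(np.load(f'pics/{n}1.png.npz')); h=cv2.cvtColor(c['img'],cv2.COLOR_RGB2HSV)
    print(n,'f',c['K'][0,0])
    for nm,lo,hi,z in [('orange',(8,200,180),(20,255,255),.068),('green',(50,120,60),(80,255,255),None)]:
        m=cv2.inRange(h,lo,hi); k,l,st,ce=cv2.connectedComponentsWithStats(m)
        i=1+np.argmax(st[1:,4]); u,v=ce[i]; d=np.median(c['range_z'][l==i])
        o,r=ray(c,u,v); p=o+r*d
        print(nm,st[i],(u,v),'depth pt',p.round(4), 'plane',onz(c,u,v,z if z else p[2]).round(4))
c=cv2.imread('pics/top1.png')[170:260,270:360]; cv2.imwrite('pics/crop.png',cv2.resize(c,None,fx=6,fy=6,interpolation=cv2.INTER_CUBIC))
```

```text
top f 394.1186063343011
orange [297 213  20  19 267] (np.float64(306.7977528089888), np.float64(222.2134831460674)) depth pt [ 0.4797 -0.1816  0.0669] plane [ 0.4795 -0.1815  0.068 ]
green [330 224   8   9  56] (np.float64(333.5357142857143), np.float64(227.89285714285714)) depth pt [ 0.4659 -0.2687  0.0702] plane [ 0.4659 -0.2687  0.0702]
scene f 351.72102272784895Traceback (most recent call last):
  File "<stdin>", line 7, in <module>
    return _wrapfunc(a, 'argmax', axis=axis, out=out, **kwds)
    return bound(*args, **kwds)
ValueError: attempt to get argmax of an empty sequence
```

Request:
apply_moves(deltas=[{"x": 30,"y": -25,"z": 0,"spin": 3},{"x": 60,"y": -50,"z": 0,"spin": 6},{"x": 92,"y": -76,"z": 0,"spin": 9},{"x": 123,"y": -102,"z": 0,"spin": 12},{"x": 153,"y": -128,"z": 0,"spin": 15},{"x": 184,"y": -153,"z": 0,"spin": 18},{"x": 214,"y": -179,"z": 0,"spin": 21},{"x": 245,"y": -204,"z": 0,"spin": 24},{"x": 276,"y": -230,"z": 0,"spin": 27},{"x": 306,"y": -256,"z": 0,"spin": 27}], jaw=0)

```text
time: 0.98
position: [0.4401, -0.1894, 0.2313]
eef_rot: [0.0, 1.0, -0.003, 0.0]
contact_force: [1.8, -0.4, -0.2]
opening: 0.0003
```

Request:
apply_moves(deltas=[{"x": 0,"y": 0,"z": 0,"spin": 0},{"x": 0,"y": 0,"z": 0,"spin": 0},{"x": 0,"y": 0,"z": 0,"spin": 0},{"x": 0,"y": 0,"z": 0,"spin": 0},{"x": 0,"y": 0,"z": 0,"spin": 0},{"x": 0,"y": 0,"z": 0,"spin": 0}])

```text
time: 1.48
position: [0.4389, -0.1928, 0.2313]
eef_rot: [0.0, 1.0, -0.003, -0.0]
contact_force: [-0.2, 0.1, -0.1]
opening: -0.0003
```

Run:
```python
from h import *
c=snap('wrist','w2.png');s=bot.sense(); print(s['time'],s['position'],s['eef_rot'],s['contact_force'],s['opening'],s['joint_pos'])
```

```text
1.5333 [ 0.43899188 -0.19258789  0.23126985] [ 1.66618373e-04  9.99995659e-01 -2.94078501e-03 -8.25061534e-05] [ 0.5541947   0.27415007 -0.25056422] 0.0002177340387441578 [ 0.32773695  0.50118688 -0.01639344  1.99799265  0.01375727  0.64257048
 -1.2743327 ]
```

View pics/w2.png

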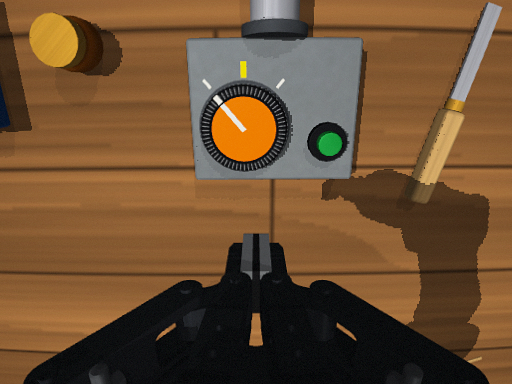

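The wrist view shows the dial at (244,129) with its pointer toward (217,98), at the left white mark (207,83). The yellow mark is at (243,69), the green button at (329,144), and the shut fingers sit at (257,240).

```bash
cat > m.py <<'E'
from h import *
import sys
c=dict(np.load(f'pics/{sys.argv[1]}.npz')); h=cv2.cvtColor(c['img'],cv2.COLOR_RGB2HSV)
def blob(lo,hi):
    m=cv2.inRange(h,lo,hi); k,l,st,ce=cv2.connectedComponentsWithStats(m); i=1+np.argmax(st[1:,4]); return l==i,ce[i]
m,_=blob((5,180,150),(20,255,255))
cn=max(cv2.findContours(m.astype('u1'),cv2.RETR_EXTERNAL,cv2.CHAIN_APPROX_NONE)[0],key=cv2.contourArea)
hull=cv2.convexHull(cn); P=np.array([onz(c,*q[0],.068)[:2] for q in hull],dtype=np.float32)
(ctr,r)=cv2.minEnclosingCircle(P); print('dial ctr',ctr,'r',r)
A=np.c_[2*P,np.ones(len(P))]; f=np.linalg.lstsq(A,(P**2).sum(1),rcond=None)[0]; print('fit',f[:2])
m2,ce=blob((50,120,60),(80,255,255)); d=np.median(c['range_z'][m2]); o,rr=ray(c,*ce); print('btn',o+rr*d)
my,cy=blob((25,150,150),(35,255,255)); y=onz(c,*cy,.05); print('yellow',y)
w=cv2.inRange(h,(0,0,180),(180,60,255)); v,u=np.nonzero(w)
Q=np.array([onz(c,a,b,.069)[:2] for a,b in zip(u,v)])-f[:2]; rad=np.hypot(*Q.T); k=(rad>.008)&(rad<.042); mm=Q[k].mean(0)
ya=np.arctan2(*(y[:2]-f[:2])[::-1]); pa=np.arctan2(mm[1],mm[0]); print('n',k.sum(),'pointer ang',pa,'yellow ang',ya,'joint~',0.7-(pa-ya))
cc=c['range_z'];
E
python3 m.py w2.png
```

```text
dial ctr (0.4795529544353485, -0.18059182167053223) r 0.033120717853307724
fit [ 0.47957777 -0.18064817]
btn [ 0.46563565 -0.26863236  0.07103989]
yellow [ 0.53891969 -0.18021128  0.05      ]
n 155 pointer ang 0.7009700461459316 yellow ang 0.00736212123678502 joint~ 0.0063920750908533774
```

Request:
apply_moves(deltas=[{"x": 12,"y": -17,"z": 25,"spin": 0},{"x": 24,"y": -34,"z": 50,"spin": 0},{"x": 33.5,"y": -50.5,"z": 75,"spin": 0},{"x": 33.5,"y": -50.5,"z": 100,"spin": 0},{"x": 33.5,"y": -50.5,"z": 120,"spin": 0},{"x": 33.5,"y": -50.5,"z": 135,"spin": 0},{"x": 33.5,"y": -50.5,"z": 145,"spin": 0},{"x": 33.5,"y": -50.5,"z": 150,"spin": 0},{"x": 33.5,"y": -50.5,"z": 150,"spin": 0},{"x": 33.5,"y": -50.5,"z": 150,"spin": 0}])

```text
time: 2.37
position: [0.4735, -0.1414, 0.0817]
eef_rot: [0.0, 1.0, -0.002, 0.0]
contact_force: [-0.0, -0.2, 0.4]
opening: 0.0001
```

Request:
apply_moves(deltas=[{"x": 0,"y": 0,"z": 3,"spin": 0},{"x": 0,"y": 0,"z": 6,"spin": 0},{"x": 0,"y": 0,"z": 6,"spin": 0},{"x": 0,"y": 0,"z": 6,"spin": 0}])

```text
time: 2.7
position: [0.4733, -0.141, 0.0755]
eef_rot: [0.0, 1.0, -0.002, 0.0]
contact_force: [-0.3, 0.1, -0.2]
opening: -0.0
```

Run:
```python
from h import *
c=snap('wrist','w3.png');s=bot.sense(); print(s['time'],s['position'],s['eef_rot'],s['contact_force'],s['opening'])
```

```text
2.75 [ 0.47334832 -0.14103278  0.07553005] [ 7.18930380e-05  9.99998534e-01 -1.69602733e-03  2.24907590e-04] [-0.34007265  0.82368327  0.24940891] 0.00011724536015713036
```

View pics/w3.png

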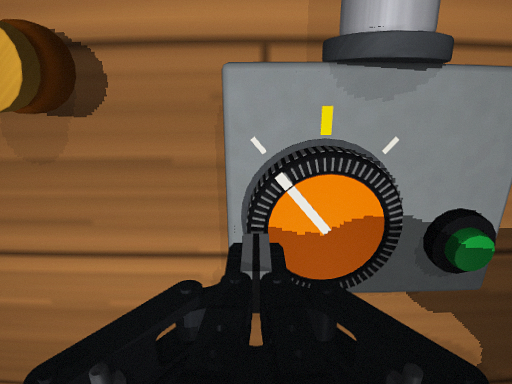

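The tip hovers over the left of the rim at about (257,238), clear of the orange centre. Next I move 1 mm inward and lower it gently.

Request:
apply_moves(deltas=[{"x": 0,"y": 1.2,"z": 1,"spin": 0},{"x": 0,"y": 1.2,"z": 2,"spin": 0},{"x": 0,"y": 1.2,"z": 3,"spin": 0},{"x": 0,"y": 1.2,"z": 4,"spin": 0},{"x": 0,"y": 1.2,"z": 4,"spin": 0},{"x": 0,"y": 1.2,"z": 4,"spin": 0}])

```text
time: 3.25
position: [0.4732, -0.1422, 0.0712]
eef_rot: [-0.0, 1.0, -0.002, -0.0]
contact_force: [0.9, -0.2, 0.8]
opening: 0.0002
```

Request:
apply_moves(deltas=[{"x": 0,"y": 0,"z": 1,"spin": 0},{"x": 0,"y": 0,"z": 1,"spin": 0},{"x": 0,"y": 0,"z": 1,"spin": 0}])

```text
time: 3.5
position: [0.4732, -0.1422, 0.0703]
eef_rot: [0.0, 1.0, -0.002, -0.0]
contact_force: [0.2, -0.3, -0.1]
opening: -0.0001
```

Request:
apply_moves(deltas=[{"x": 0,"y": 0,"z": 0.5,"spin": 0},{"x": 0,"y": 0,"z": 1,"spin": 0},{"x": 0,"y": 0,"z": 1,"spin": 0}])

```text
time: 3.75
position: [0.4733, -0.1422, 0.0699]
eef_rot: [0.0, 1.0, -0.002, 0.0]
contact_force: [-1.7, 0.6, 7.1]
opening: -0.0001
```

Request:
apply_moves(deltas=[{"x": 0,"y": 0,"z": 0.5,"spin": 0},{"x": 0,"y": 0,"z": 0.5,"spin": 0},{"x": 0,"y": 0,"z": 0.5,"spin": 0}])

```text
time: 4.0
position: [0.4734, -0.1422, 0.0698]
eef_rot: [0.0, 1.0, -0.002, 0.0]
contact_force: [-0.5, 0.3, 11.8]
opening: -0.0001
```

Request:
apply_moves(deltas=[{"x": 1.35,"y": -0.2,"z": -0.2,"spin": 2},{"x": 2.7,"y": -0.35,"z": -0.2,"spin": 4},{"x": 4.05,"y": -0.45,"z": -0.2,"spin": 6},{"x": 5.4,"y": -0.5,"z": -0.2,"spin": 8},{"x": 6.8,"y": -0.5,"z": -0.2,"spin": 10},{"x": 8.15,"y": -0.45,"z": -0.2,"spin": 12},{"x": 9.5,"y": -0.35,"z": -0.2,"spin": 14},{"x": 10.85,"y": -0.25,"z": -0.2,"spin": 16},{"x": 10.85,"y": -0.25,"z": -0.2,"spin": 16}])

```text
time: 4.75
position: [0.4848, -0.1419, 0.0698]
eef_rot: [-0.0, 0.99, -0.142, 0.001]
contact_force: [0.7, 1.2, 9.6]
opening: -0.0
```

```bash
python3 - <<'E'
from h import *
c=snap('wrist','w4.png');s=bot.sense(); print(s['time'],s['position'],s['eef_rot'],s['contact_force'],s['ft_torque'])
E
python3 m.py w4.png
```

```text
4.8 [ 0.4847967  -0.14185866  0.06983974] [-3.80498202e-05  9.90017733e-01 -1.40940153e-01  8.72081774e-04] [-1.67514123  1.0230475   8.3338688 ] [0.23628983 0.12630286 0.03220722]
dial ctr (0.4798942804336548, -0.1806703507900238) r 0.033045873045921326
fit [ 0.47988368 -0.18086929]
btn [ 0.4657542  -0.26899738  0.07156656]
yellow [ 0.53880934 -0.18063857  0.05      ]
n 458 pointer ang 0.4099873355767456 yellow ang 0.003915439321376641 joint~ 0.293928103744631
```

View pics/w4.png

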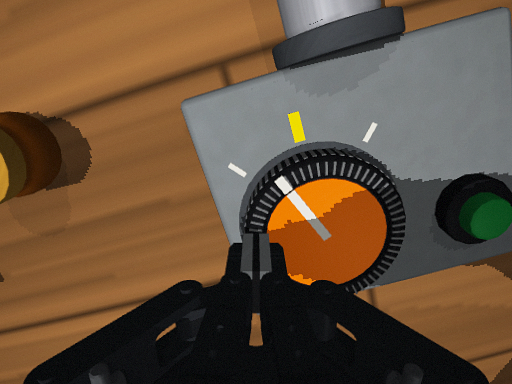

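The pointer has turned about 0.29 rad, matching the finger with no slip. The arc is the same in the rotated tool frame, so I continue by 24°.

Request:
apply_moves(deltas=[{"x": 1.35,"y": -0.2,"z": 0,"spin": 2},{"x": 2.7,"y": -0.35,"z": 0,"spin": 4},{"x": 5.4,"y": -0.5,"z": 0,"spin": 8},{"x": 8.15,"y": -0.45,"z": 0,"spin": 12},{"x": 10.85,"y": -0.25,"z": 0,"spin": 16},{"x": 13.5,"y": 0.2,"z": 0,"spin": 20},{"x": 16.2,"y": 0.8,"z": 0,"spin": 24},{"x": 16.2,"y": 0.8,"z": 0,"spin": 24},{"x": 16.2,"y": 0.8,"z": 0,"spin": 24}])

```text
time: 5.55
position: [0.5001, -0.1471, 0.0698]
eef_rot: [-0.0, 0.939, -0.344, 0.001]
contact_force: [-1.6, 2.0, 8.8]
opening: -0.0006
```

```bash
python3 - <<'E'
from h import *
c=snap('wrist','w5.png');s=bot.sense(); print(s['time'],s['position'],s['eef_rot'],s['contact_force'],s['ft_torque'])
E
python3 m.py w5.png
```

```text
5.6 [ 0.50006647 -0.14703508  0.06984855] [-2.90060457e-04  9.39164791e-01 -3.43465969e-01  7.33761478e-04] [-0.37334085  1.23120136  7.22518218] [ 0.22188144  0.15478151 -0.02779897]
dial ctr (0.4797782599925995, -0.18038471043109894) r 0.03311529755592346
fit [ 0.47968471 -0.18080051]
btn [ 0.46573833 -0.26943899  0.07154333]
yellow [ 0.53866164 -0.18067317  0.05      ]
n 160 pointer ang -0.010536138300632691 yellow ang 0.0021590448697912557 joint~ 0.7126951831704239
```

View pics/w5.png

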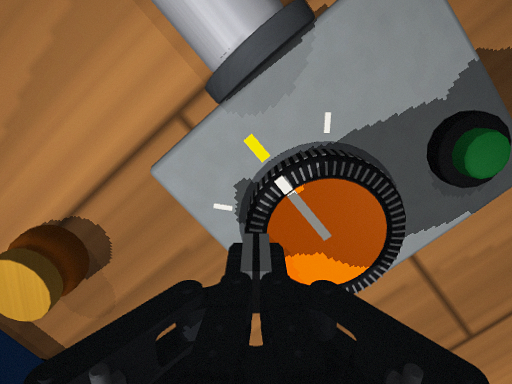

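The pointer at (285,185) lines up with the yellow mark at (256,148), joint about 0.71. Lifting off.

Request:
apply_moves(deltas=[{"x": 0,"y": 0,"z": -3,"spin": 0},{"x": 0,"y": 0,"z": -10,"spin": 0},{"x": 0,"y": 0,"z": -25,"spin": 0},{"x": 0,"y": 0,"z": -40,"spin": 0},{"x": 0,"y": 0,"z": -40,"spin": 0},{"x": 0,"y": 0,"z": -40,"spin": 0}])

```text
time: 6.1
position: [0.4999, -0.1475, 0.1097]
eef_rot: [-0.0, 0.939, -0.344, 0.001]
contact_force: [-0.5, -0.0, -0.5]
opening: -0.0002
```

```bash
python3 - <<'E'
from h import *
c=snap('wrist','w6.png');s=bot.sense(); print(s['time'],s['position'],s['eef_rot'],s['contact_force'])
d=np.array([.4657,-.2690])-s['position'][:2]
w,x,y,z=s['eef_rot']; X=np.array([x*x-y*y,2*x*y]);Y=np.array([2*x*y,y*y-x*x]); print('to btn',X@d*1e3,Y@d*1e3)
E
python3 m.py w6.png
```

```text
6.15 [ 0.499384   -0.14722597  0.10906348] [-2.48881325e-06  9.39124378e-01 -3.43577322e-01  1.63586615e-04] [ 0.08417935  0.16064663 -0.71792525]
to btn 52.85214531397181 114.7613871203237
dial ctr (0.47956642508506775, -0.18048548698425293) r 0.033147454261779785
fit [ 0.47948908 -0.18060401]
btn [ 0.46557948 -0.26953845  0.07150371]
yellow [ 0.53872484 -0.18065071  0.05      ]
n 77 pointer ang -0.014013429540735442 yellow ang -0.0007883645773804547 joint~ 0.7132250649633549
```

View pics/w6.png

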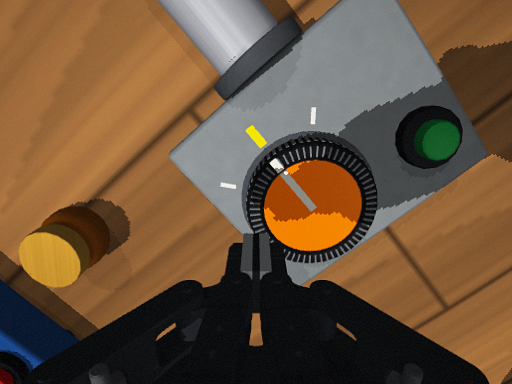

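The dial holds by itself at the yellow mark, at about 0.71. Now to the button.

Request:
apply_moves(deltas=[{"x": 12,"y": 27,"z": 0,"spin": 0},{"x": 25,"y": 55,"z": 0,"spin": 0},{"x": 38,"y": 84,"z": 0,"spin": 0},{"x": 48,"y": 106,"z": 0,"spin": 0},{"x": 52.5,"y": 115.5,"z": 0,"spin": 0},{"x": 52.5,"y": 115.5,"z": 10,"spin": 0},{"x": 52.5,"y": 115.5,"z": 20,"spin": 0},{"x": 52.5,"y": 115.5,"z": 27,"spin": 0},{"x": 52.5,"y": 115.5,"z": 32,"spin": 0},{"x": 52.5,"y": 115.5,"z": 32,"spin": 0}])

```text
time: 6.98
position: [0.4648, -0.2669, 0.0753]
eef_rot: [-0.001, 0.94, -0.342, -0.002]
contact_force: [0.3, 0.6, 1.1]
opening: -0.0003
```

Run:
```python
from h import *
c=snap('wrist','w7.png');s=bot.sense(); print(s['time'],s['position'],s['eef_rot'],s['contact_force'])
```

```text
7.0333 [ 0.46497558 -0.26755352  0.07598694] [-5.19696383e-04  9.39506049e-01 -3.42530385e-01 -1.02447756e-03] [ 1.01925998e-01  8.88580725e-01 -5.02795051e-04]
```

View pics/w7.png

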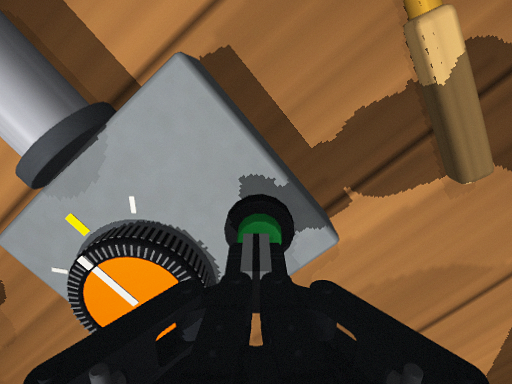

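The tip sits centred over the green button at (258,235), and the dial is clear of the gripper. Pressing down.

Request:
apply_moves(deltas=[{"x": 0,"y": 1,"z": 2,"spin": 0},{"x": 0,"y": 1,"z": 4,"spin": 0},{"x": 0,"y": 1,"z": 6,"spin": 0},{"x": 0,"y": 1,"z": 7,"spin": 0},{"x": 0,"y": 1,"z": 8,"spin": 0},{"x": 0,"y": 1,"z": 8,"spin": 0},{"x": 0,"y": 1,"z": 8,"spin": 0}])

```text
time: 7.62
position: [0.4646, -0.2702, 0.0692]
eef_rot: [-0.0, 0.939, -0.344, 0.0]
contact_force: [-0.4, 1.3, 3.0]
opening: 0.0002
```

Request:
apply_moves(deltas=[{"x": 0,"y": 0,"z": 1,"spin": 0},{"x": 0,"y": 0,"z": 2,"spin": 0},{"x": 0,"y": 0,"z": 2,"spin": 0}])

```text
time: 7.87
position: [0.4646, -0.2701, 0.067]
eef_rot: [-0.0, 0.939, -0.344, 0.0]
contact_force: [0.5, 0.6, 4.9]
opening: -0.0001
```

Request:
apply_moves(deltas=[{"x": 0,"y": 0,"z": 0.5,"spin": 0},{"x": 0,"y": 0,"z": 1,"spin": 0},{"x": 0,"y": 0,"z": 1,"spin": 0},{"x": 0,"y": 0,"z": 1,"spin": 0}])

```text
time: 8.2
position: [0.4646, -0.2702, 0.0661]
eef_rot: [-0.0, 0.939, -0.344, 0.0]
contact_force: [0.9, 0.9, 5.4]
opening: -0.0001
```

Request:
apply_moves(deltas=[{"x": 0,"y": 0,"z": 0.5,"spin": 0},{"x": 0,"y": 0,"z": 0.5,"spin": 0},{"x": 0,"y": 0,"z": 0.5,"spin": 0}])

```text
time: 8.45
position: [0.4646, -0.2702, 0.066]
eef_rot: [-0.0, 0.939, -0.344, 0.0]
contact_force: [0.2, 1.9, 9.1]
opening: -0.0002
```

Request:
apply_moves(deltas=[{"x": 0,"y": 0,"z": 0.6,"spin": 0},{"x": 0,"y": 0,"z": 0.6,"spin": 0},{"x": 0,"y": 0,"z": 0.6,"spin": 0}])

```text
time: 8.7
position: [0.4646, -0.2702, 0.066]
eef_rot: [-0.0, 0.939, -0.344, 0.001]
contact_force: [-0.8, 2.1, 14.3]
opening: -0.0002
```

Request:
apply_moves(deltas=[{"x": 0,"y": 0,"z": -3,"spin": 0},{"x": 0,"y": 0,"z": -10,"spin": 0},{"x": 0,"y": 0,"z": -30,"spin": 0},{"x": 0,"y": 0,"z": -60,"spin": 0},{"x": -30,"y": 0,"z": -90,"spin": 0},{"x": -60,"y": 0,"z": -110,"spin": 0},{"x": -60,"y": 0,"z": -130,"spin": 0},{"x": -60,"y": 0,"z": -130,"spin": 0},{"x": -60,"y": 0,"z": -130,"spin": 0}])

```text
time: 9.45
position: [0.4187, -0.2317, 0.1958]
eef_rot: [0.0, 0.939, -0.344, 0.001]
contact_force: [0.1, -0.8, 0.8]
opening: 0.0001
```

```bash
python3 - <<'E'
from h import *
c=snap('wrist','w8.png');s=bot.sense(); print(s['time'],s['position'],s['contact_force']); snap('top','top8.png')
E
python3 m.py w8.png
```

```text
9.5 [ 0.41862171 -0.23165533  0.1949199 ] [ 0.36149602 -1.03600195  0.53195696]
dial ctr (0.47933292388916016, -0.18061012029647827) r 0.033132363110780716
fit [ 0.47943807 -0.18068471]
btn [ 0.46485994 -0.26979218  0.0714235 ]
yellow [ 0.53845063 -0.18055906  0.05      ]
n 174 pointer ang -0.0019584843693965263 yellow ang 0.0021291047680727297 joint~ 0.7040875891374692
```

View pics/w8.png

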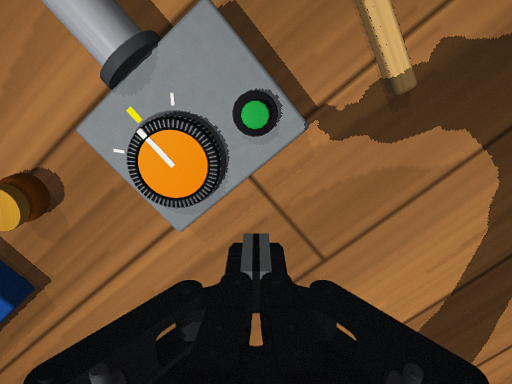

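View pics/top8.png

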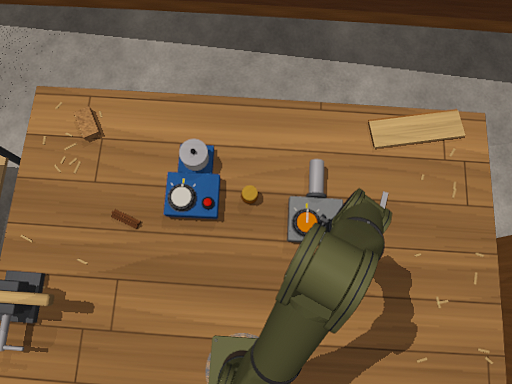

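The pointer at (140,133) is on the yellow mark, joint about 0.704. The button at (255,114) is back up, z 0.071. The other objects look unmoved and the arm is clear, so I hand in the job.

```bash
python3 -c "
from bench import bot
print(bot.close_job())"
```

```text
the job is handed in; nothing more can be done
None
```

The heat dial is now one click clockwise, resting by itself at the yellow mark, and the green button was pressed fully down and released after that. I handed the job in at about 9.5 s.

- **Dial:** I pressed the shut fingertips on the top of the rim with about 7 to 12 N and swept a 40° clockwise arc, then lifted off. After release it measured 0.713 rad in the wrist view, and 0.704 rad in the last check.
- **Button:** The tip stopped at z = 0.066 while the force rose from 5 to 14 N, so the button was at its stop. After release its top measured 0.071 m, back at its starting height.
- **Everything else:** In the last pictures the arm is touching nothing. The blue unit, jar and bridge blank look unmoved. The arm partly hid the chisel in the last top view, but the parts still visible look unmoved and the arm never went near it.

No check failed. The button position I calculated from the given dimensions and the one measured in the images differed by about 1 mm, so I aimed between them.

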